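Stand the mushroom sizing board before the air duster and blow it clean

TASK

Take the sizing board (the board with the three round holes) from the sloping rack and stand it by itself upright on one of its long thin edges, wholly on the rubber mat of the air duster, in the middle and facing the nozzle squarely. Then, with the board standing there, blow it clean: push the duster's lever all the way down and let it come all the way back up, three full strokes. Leave the board standing and everything else where it is.

Things in the scene. Friction and masses are not known exactly. Their poses are not given: they have to be found in the camera images.
- sizing_board: plywood board 130 (x) x 160 (y) x 20 mm (z) with three through holes (30, 40, 50 mm) in a row at x = 12, y = -55, -12, 43 mm. Origin: centre of the face that lies on the rack. At the start it leans at 50 deg from level, x down the slope, upper edge (x = -65 mm) towards the duster's side; the top 50 mm are solid and clear of the rack front and back. 0.24 kg
- board_centre (a point): the middle of the sizing board's volume, 10 mm from both large faces, 65 mm from both long edges; axes as the board's
- plain_board: a bystander: the board without holes, 130 x 120 x 20 mm, same wood, leaning on the same rack beside the sizing board (either side); origin and axes as for the sizing board
- rack: fixed steel rack, 360 mm wide (x), 100 mm deep, 80 mm high, two places 170 mm apart; bars at 50 deg from level descend towards its +y to a lip, 16 mm high off the slope, under the boards' lower edges. Origin on the table, z up. The boards' upper edges are 120 to 135 mm above the table, at about y = -40 mm
- duster: fixed hand-pumped air duster: grey base plate 320 x 280 x 6 mm (x -115 to 205, y -225 to 55 mm), rubber mat at its origin, nozzle on the mat's -y side blowing towards +y, an upright pump barrel (74 mm across, 138 mm high, at x 90, y -170 mm) and a lever over it. Origin on the table under the mat's middle, z up, x along the mat
- mat_centre (a point): centre of the top of the flat black rubber mat, 9 mm above the table; mat 200 mm along the duster's x, 70 mm along its y, 3 mm thick; axes as the duster's
- nozzle_tip (a point): mouth of the duster's nozzle (40 mm across), 70 mm above the table and 72 mm from the middle of the mat; it blows along the duster's +y
- lever_pad (a point): centre of the top of the flat black hand pad (50 x 80 x 14 mm) at the free end of the lever; about 200 mm above the table when up, 107 mm when down. Push it down from above
- pump_lever (a joint): the duster's sprung lever, rad: 0 = up (rest), 0.5 = down on its stop. Its level axle runs along the duster's y at x 155, y -170, z 165 mm in the duster's frame; the pad is 190 mm from it, on its -x side. The spring brings it back; about 8 N at the pad when down
- mushroom_a: a loose mushroom standing upside down on its brown cap (48 mm wide), pale stem up, 70 mm tall; origin at the centre of its underside; a bystander
- mushroom_b: a loose mushroom standing upside down on its brown cap (56 mm wide), pale stem up, 70 mm tall; origin at the centre of its underside; a bystander
- mushroom_c: a loose mushroom standing upside down on its brown cap (50 mm wide), pale stem up, 75 mm tall; origin at the centre of its underside; a bystander
- bowl: a bystander: steel bowl, 130 mm across, 50 mm high; origin at the centre of its underside
- brush: a bystander: hand brush with a wooden handle lying flat; origin in its handle's line on the table
Things that resemble listed ones, but are neither listed nor needed, are in the scene too. Leave any purple look-alike of the sizing_board alone.

How it is judged:
By the outcome, as a careful person would: the job done as asked, in the order asked, and still so for the second after the job is handed in, with the robot touching nothing.
It also fails if it takes over 59 s, if anything falls off the work surface, if the arm or the gripper's body presses on something with over 40 N, if the wrist force passes 120 N, or if a joint passes its speed limit or range.

ROBOT

A 7-joint arm with a two-finger parallel gripper is mounted at the origin on the work surface. World frame = base frame: x ahead of the robot, y to its left, z up, the work surface at z = 0. Lengths are in m, angles in rad, forces in N, time in s.
With the tool pointing down it reaches from about 0.425 to 0.825 m from the base axis. Payload 3.6 kg.
Tool frame: the origin (TCP) lies midway between the tips of the shut fingers; the grasp point (between the pads) lies 19 mm behind it; z points along the fingers, y is the line along which they close (so a half turn about z gives the same grasp; the last joint's range is limited). The gripper opens to 85 mm and grips with 20 to 120 N. Pads are 22 mm wide; open, the fingers measure 114 mm over their backs; the gripper's body (76 mm by 85 mm) begins 54 mm behind the grasp point. The pads swing forward as they close: fully open they stand 13 mm farther back than shut.
Start: joints at [-1.329, 0.615, -0.013, 1.423, 0.008, 1.103, -0.04], TCP at [0.173, 0.627, 0.231] pointing down, gripper open.
Joint ranges: [-3.12, 3.12], [-0.3, 2.06], [-1.34, 1.32], [0.26, 2.42], [-1.36, 4.5], [0.01, 1.98], [-2.84, 2.84]. Speed limits (rad/s): [2.79, 2.79, 3.14, 3.14, 3.14, 3.14, 3.14].

INTERFACE

Orientations are given as [roll, pitch, yaw] about the fixed x, y, z axes, in that order (R = Rz(yaw) Ry(pitch) Rx(roll)).
In Python, from workcell import robot, vision, ticket gives the robot as it stands. The module is installed in compiled form; this text tells all that it offers.
- The arm moves only by the tool apply_moves, never from a script. Its argument "series" is one flat list of numbers, 7 for each row, row after row: the shift along the tool's x, y, z in cm, then the turn, a rotation vector about the tool's x, y, z in degrees, then the closure, from 0 (fully open) to 1 (shut). A call has 1 to 5 rows; each row is the pose to reach, as a shift and turn from the pose commanded when the call began, along the tool's axes at that moment; what a row does not reach only later rows make up. A row lasts 1/8 s, in which the tool goes at most 62.5 mm and 10.7 degrees, less where a joint would pass 70% of its speed; a pose out of reach is approached as far as the arm can. A call with a gripper value outside its range is refused whole. The fingers move at their own pace and stop on an object; the grip force is fixed at half the most. Time passes only in rows, so rows that repeat a pose let the fingers close. It gives the time, the measured TCP pose, the force, the opening and the grip force at its end, in the units of the state.
- robot.state(): the state, without advancing time (a new reading comes with each control period).
- vision.camera(name): name is "side" or "top"; returns (picture, depth): 420x560x3 uint8, red, green, blue; 420x560 float32, m along the optical axis (not along the pixel's ray), 0 where there is no reading.
- vision.camera_info(name): a dict with "camera_matrix" (3x3 intrinsics, pixels), "dist_coeffs" ([k1, k2, p1, p2, k3] as OpenCV has them; the pictures are not rectified), "R" (3x3) and "t" (3): a world point X has camera coordinates R X + t. Camera axes: x right, y down, z forward; pixel columns grow to the right and rows downward; lengths in m; the calibration is good to about 2 mm. A picture is of the moment at which its call begins. camera_info takes no time and is no camera call.
- ticket.finish_job(): hands the job in; it is judged then, once.
The state is a dict: "clock": time; "joints": joint angles; "joint_velocities": joint speeds; "joint_efforts": joint torques, N m; "position": TCP position; "tcp_rot": TCP orientation; "force": force on the tool from outside, world axes, zero at the start; "torque": the same for the moment, N m; "gripper_width": opening from 0.0 (shut) to 1.0 (fully open); "finger_force": force on a finger pad.
Only numpy, scipy, OpenCV 4.12 (cv2) and the standard library are available. Lean on these libraries where they do the work, as an engineer would, in place of code of your own. Each camera call takes 0.05 s, during which the arm holds its last target. There are 200 camera calls.

## Working session

There is one attempt and no reset: what is moved stays moved. The work goes in short steps, Python scripts to look and compute and a tool call to move; the robot and the scene stay as the last step left them, time stands still between calls to the robot, and variables do not carry over. Pictures are saved under pics/ and viewed, at most 10 in all, crops included, and the job is handed in when it is done.

Besides the shell and the picture viewer there is one more tool, called after "Call:" as a command line: name --argument value ..., lists and objects as JSON in quotes. apply_moves: Moves the arm, as the interface text tells. Its arguments: {"type":"object","properties":{"series":{"type":"array","items":{"type":"number"}}},"required":["series"]}

```bash
mkdir -p pics
cat > h.py <<'E'
import numpy as np, cv2
from workcell import robot, vision, ticket
from scipy.spatial.transform import Rotation as Ro
def shot(n):
    im,d=vision.camera(n); np.savez(f'{n}.npz',im=im,d=d); return im,d
def load(n):
    z=np.load(f'{n}.npz'); return z['im'],z['d']
def pts(n,uv,d):
    i=vision.camera_info(n); uv=np.asarray(uv,float).reshape(-1,2)
    r=cv2.undistortPoints(uv.reshape(-1,1,2),np.array(i['camera_matrix']),np.array(i['dist_coeffs'])).reshape(-1,2)
    c=np.c_[r,np.ones(len(r))]*np.asarray(d).reshape(-1,1)
    return (c-np.array(i['t']))@np.array(i['R'])
def cloud(n,d):
    h,w=d.shape; u,v=np.meshgrid(np.arange(w),np.arange(h))
    return pts(n,np.c_[u.ravel(),v.ravel()],d.ravel()).reshape(h,w,3)
def plane(n,uv,z):
    a=pts(n,uv,np.zeros(len(uv)));b=pts(n,uv,np.ones(len(uv)));k=(z-a[:,2])/(b[:,2]-a[:,2]);return a+k[:,None]*(b-a)
def save(im,name,s=1,box=None):
    if box: x0,y0,x1,y1=box; im=im[y0:y1,x0:x1]
    cv2.imwrite(f'pics/{name}.png',cv2.resize(im[:,:,::-1],None,fx=s,fy=s,interpolation=cv2.INTER_CUBIC))
E
python3 - <<'E'
from h import *
for n in('top','side'):
    im,d=shot(n); save(im,n+'0',1.4); i=vision.camera_info(n); print(n,-np.array(i['R']).T@i['t'],(d>0).mean())
s=robot.state(); print(s)
E
```

```text
top [0.29964346 0.02117667 1.2902986 ] 0.9961862244897959
side [ 0.05826536 -0.55343052  0.89832696] 0.9959353741496598
{'clock': 0.1, 'joints': array([-1.32851062,  0.61584043, -0.01261415,  1.42472809,  0.00810293,
        1.10340727, -0.04041273]), 'joint_velocities': array([-0.00059064, -0.000308  , -0.00049521, -0.00234802, -0.00047392,
       -0.00131851, -0.00106207]), 'joint_efforts': array([ 2.08581849e-03, -4.70386291e+01,  2.60762824e-01, -1.71568984e+01,
        1.01691476e-02,  5.90180149e-03, -1.59289755e-05]), 'position': array([0.17242371, 0.62600473, 0.23024586]), 'tcp_rot': array([-3.13925994e+00,  3.32224232e-05,  2.87285905e+00]), 'force': array([-0.33155731, -0.17728759,  0.58411185]), 'torque': array([-0.03065634,  0.01639076,  0.05310125]), 'finger_force': 0.0, 'gripper_width': 0.9974420319273385}
```

View pics/top0.png

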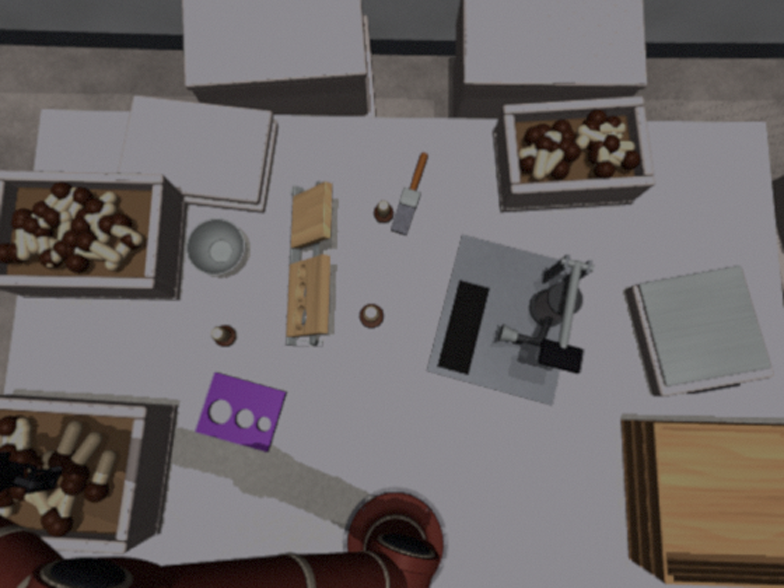

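View pics/side0.png

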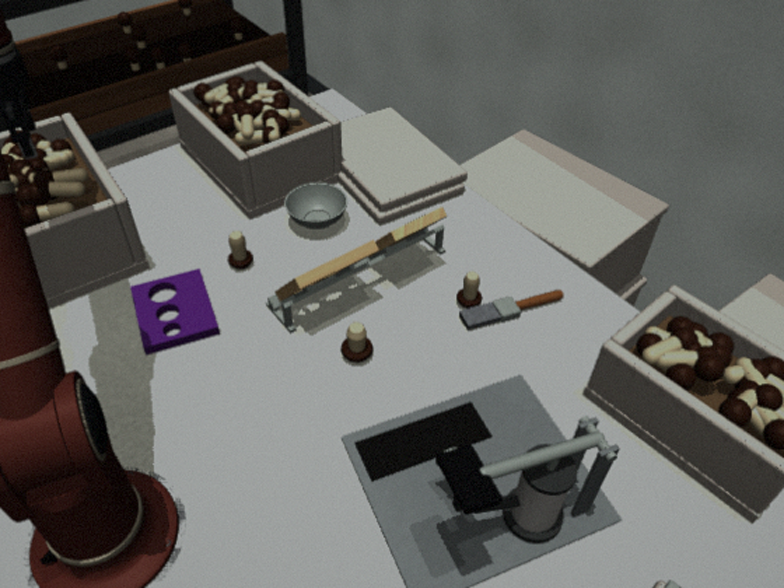

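The candidates for the board with three holes (1.4x top picture) are the wooden one on the rack at (310,295), a plain wooden one at (312,215), and a purple look-alike lying flat at (240,410). I choose the wooden one at (310,295), with its holes at about (298,270–325). The mat is at (464,327), the nozzle at (505,335) and the lever pad at (560,357). Mushrooms stand at (372,316), (383,210) and (223,335).

```bash
cat > m.py <<'E'
from h import *
im,d=load('top'); C=cloud('top',d); hsv=cv2.cvtColor(im,cv2.COLOR_RGB2HSV)
save(im,'crop0',5,(190,120,290,260))
def big(m,box):
    k=np.zeros(m.shape,np.uint8); x0,y0,x1,y1=box; k[y0:y1,x0:x1]=m[y0:y1,x0:x1]
    n,l,s,_=cv2.connectedComponentsWithStats(k); return l==1+np.argmax(s[1:,4])
w=((hsv[...,0]>8)&(hsv[...,0]<28)&(hsv[...,1]>70)&(hsv[...,2]>70)).astype(np.uint8)
for nm,box in(('sizing',(195,178,245,250)),('plain',(195,122,245,178))):
    m=big(w,box)&(d>0); P=C[m]; 
    c=np.median(P,0); u,s,vt=np.linalg.svd(P[np.abs(P[:,2]-c[2])<.1]-c,full_matrices=False); n=vt[2]*np.sign(vt[2][2])
    for _ in range(4):
        r=(P-c)@n; g=np.abs(r-np.median(r))<.004; c=P[g].mean(0); vt=np.linalg.svd(P[g]-c,full_matrices=False)[2]; n=vt[2]*np.sign(vt[2][2])
    Q=P[g]; down=np.array([0,0,-1])+n*n[2]; down/=np.linalg.norm(down); ya=np.cross(n,down)
    q=np.c_[(Q-c)@down,(Q-c)@ya].astype(np.float32)
    rc=cv2.minAreaRect(q); print(nm,g.sum(),'n',n,'tilt',np.degrees(np.arccos(n[2])),'c',c,'down',down,'rect',rc, 'rms',((Q-c)@n).std())
    print('  extents',np.percentile(q,[.5,99.5],axis=0), 'z range',Q[:,2].min(),Q[:,2].max())
    R=np.c_[down,ya,n]; pc=c+R@np.array([rc[0][0],rc[0][1],0]); print('  top face centre',pc,'heading down',np.degrees(np.arctan2(down[1],down[0])))
b=(im.max(2)<45).astype(np.uint8)
for nm,box,z in(('mat',(305,190,355,275),.009),('pad',(375,235,425,275),None)):
    m=big(b,box); v,u=np.nonzero(m); 
    X=plane('top',np.c_[u,v],z) if z else C[m&(d>0)]
    print(nm,m.sum(),'z',np.percentile(C[m][:,2],[5,50,95]),'rect',cv2.minAreaRect(X[:,:2].astype(np.float32)),'med',np.median(X,0),'mean',X.mean(0))
bx=(230,130,290,240); v,u=np.nonzero((hsv[...,2]<90)); 
for nm,(u,v) in(('mA',(266,225)),('mB',(274,151)),('mC',(160,239))): print(nm,plane('top',[(u,v)],.05))
E
python3 m.py
```

```text
sizing 1120 n [-0.00158043  0.76495716  0.64407922] tilt 49.90332644237388 c [0.49858873 0.19498941 0.09200035] down [-0.00133069  0.64407784 -0.7649588 ] rect ((0.007547035813331604, 0.0006803497672080994), (0.16000191867351532, 0.1350845843553543), 89.84562683105469) rms 0.0014828449686663083
  extents [[-0.058593   -0.07833546]
 [ 0.07349147  0.0800965 ]] z range 0.03331871348594288 0.13871918914808726
  top face centre [0.49789833 0.19984888 0.08622718] heading down 90.11837533855655
plain 899 n [-0.00258771  0.76522696  0.64375539] tilt 49.92757740255093 c [0.67272666 0.19755898 0.08941636] down [-0.00217692  0.64375171 -0.76523134] rect ((0.004718877375125885, -0.0012576095759868622), (0.11901471018791199, 0.1322329044342041), 89.93820190429688) rms 0.0013202120572647544
  extents [[-0.06022947 -0.05970561]
 [ 0.06837303  0.05774568]] z range 0.034471482841997705 0.1372039497477922
  top face centre [0.67397399 0.20060102 0.08580532] heading down 90.19375187379158
mat 1340 z [0.00463647 0.00900753 0.01332614] rect ((0.4506414532661438, -0.14331479370594025), (0.06549894064664841, 0.19577893614768982), 75.76728820800781) med [ 0.44915805 -0.14395477  0.009     ] mean [ 0.44973701 -0.14336096  0.009     ]
pad 607 z [0.07426814 0.20028007 0.20549111] rect ((0.3971432149410248, -0.3002696633338928), (0.07994282245635986, 0.08996403217315674), 83.03176879882812) med [ 0.38016295 -0.29393468  0.20024711] mean [ 0.38346348 -0.29533338  0.181958  ]
mA [[0.46604066 0.05627909 0.05      ]]
mB [[0.69770924 0.03720379 0.05      ]]
mC [[0.41769094 0.37090644 0.05      ]]
```

View pics/crop0.png

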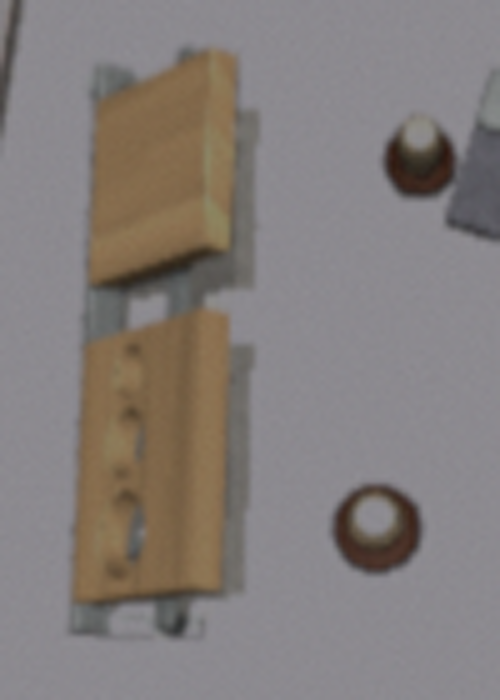

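The crop confirms it: the near wooden board at crop (150,460) has three holes, and the far one is plain. I'll move towards the pre-grasp.

```bash
cat > go.py <<'E'
from h import *
import sys
a=np.radians(50); YAW=-14.2
DN=np.array([0,np.cos(a),-np.sin(a)]); N=np.array([0,np.sin(a),np.cos(a)])
RG=np.c_[np.cross(N,DN),N,DN]
def RV(yaw=YAW): return Ro.from_euler('xyz',[np.pi,0,np.pi+np.radians(yaw)]).as_matrix()
def go(p,R,q=True):
    s=robot.state(); R0=Ro.from_euler('xyz',s['tcp_rot']).as_matrix()
    sh=R0.T@(np.array(p)-s['position'])*100; rv=Ro.from_matrix(R0.T@R).as_rotvec(degrees=True)
    print('t',s['clock'],'pos',s['position'].round(4),'F',s['force'].round(1),'w',round(s['gripper_width'],3),'ff',round(s['finger_force'],1)); print('shift cm',sh.round(2),'turn',rv.round(2), 'joints',s['joints'].round(2))
E
python3 -c "
from go import *
go([.36,.36,.30],RV(0));go([.498,.10,.189],RG)"
```

```text
t 0.1 pos [0.1724 0.626  0.2302] F [-0.3 -0.2  0.6] w 0.997 ff 0.0
shift cm [-25.15 -20.68  -6.93] turn [ -0.13  -0.02 -15.4 ] joints [-1.33  0.62 -0.01  1.42  0.01  1.1  -0.04]
t 0.1 pos [0.1724 0.626  0.2302] F [-0.3 -0.2  0.6] w 0.997 ff 0.0
shift cm [-45.35 -42.06   4.22] turn [-39.89   5.36 -14.77] joints [-1.33  0.62 -0.01  1.42  0.01  1.1  -0.04]
```

Call:
apply_moves --series '[-5, -4.1, -3, 0, 0, -3, 0, -10, -8.2, -5, 0, 0, -6, 0, -15, -12.4, -6.9, 0, 0, -9, 0.4, -20, -16.5, -6.9, 0, 0, -12, 0.4, -25.2, -20.7, -6.9, 0, 0, -15.4, 0.4]'

```text
clock: 0.72
position: [0.3469, 0.3789, 0.3002]
tcp_rot: [3.141, 0.001, -3.14]
force: [0.8, 0.5, -0.9]
gripper_width: 0.6
finger_force: 0.0
```

```bash
python3 -c "
from go import *
go([.498,.09,.21],RG)"
```

```text
t 0.725 pos [0.3469 0.3789 0.3002] F [ 0.8  0.5 -0.9] w 0.6 ff 0.0
shift cm [-15.05 -28.92   9.01] turn [-3.998e+01 -1.000e-02  1.200e-01] joints [-0.84  0.34 -0.04  1.71  0.02  1.1   0.68]
```

Call:
apply_moves --series '[-2.8, -5.4, 0, -6, 0, 0, 0.4, -5.6, -10.8, 0, -14, 0, 0, 0.4, -8.4, -16.2, 1.5, -22, 0, 0, 0.4, -11.2, -21.6, 4, -31, 0, 0, 0.4, -13.8, -27, 8, -40, 0, 0, 0.4]'

```text
clock: 1.35
position: [0.453, 0.1723, 0.254]
tcp_rot: [2.549, -0.015, -3.131]
force: [1.0, 0.1, -0.4]
gripper_width: 0.596
finger_force: 0.0
```

```bash
python3 -c "
from go import *
go([.498,.09,.22],RG);go([.498,.1774,.0974],RG)"
```

```text
t 1.35 pos [0.453  0.1723 0.254 ] F [ 1.   0.1 -0.4] w 0.596 ff 0.0
shift cm [-4.46 -8.73 -1.85] turn [-6.08 -1.04 -0.  ] joints [ 0.03  0.36 -0.11  1.99 -0.73  0.91  2.  ]
t 1.35 pos [0.453  0.1723 0.254 ] F [ 1.   0.1 -0.4] w 0.596 ff 0.0
shift cm [-4.73 -8.32 13.2 ] turn [-6.08 -1.04 -0.  ] joints [ 0.03  0.36 -0.11  1.99 -0.73  0.91  2.  ]
```

Call:
apply_moves --series '[-2.5, -5, -1, -3, -1, 0, 0.4, -4.5, -8.7, -1.8, -6, -1, 0, 0.4, -4.5, -8.7, -1.8, -6, -1, 0, 0.4, -4.5, -8.7, -1.8, -6, -1, 0, 0.4]'

```text
clock: 1.85
position: [0.4967, 0.092, 0.2193]
tcp_rot: [2.448, -0.006, -3.14]
force: [-0.9, 1.7, -0.7]
gripper_width: 0.606
finger_force: 0.0
```

```bash
python3 -c "
from go import *
go([.498,.1774,.0974],RG)"
```

```text
t 1.85 pos [0.4967 0.092  0.2193] F [-0.9  1.7 -0.7] w 0.606 ff 0.0
shift cm [-0.21 -1.22 14.83] turn [-0.27 -0.31 -0.15] joints [ 0.23  0.51 -0.1   1.92 -0.78  1.    2.25]
```

Call:
apply_moves --series '[-0.2, -1.2, 3, 0, 0, 0, 0.4, -0.2, -1.2, 6, 0, 0, 0, 0.4, -0.2, -1.2, 9, 0, 0, 0, 0.4, -0.2, -1.2, 12, 0, 0, 0, 0.4, -0.2, -1.2, 12, 0, 0, 0, 0.4]'

```text
clock: 2.48
position: [0.4964, 0.1622, 0.1196]
tcp_rot: [2.447, -0.007, -3.134]
force: [0.1, -0.6, 0.1]
gripper_width: 0.6
finger_force: 0.0
```

```bash
python3 -c "
from go import *
go([.498,.1774,.0974],RG)
im,d=shot('side');save(im,'side1',2.5,(100,80,400,300))"
```

```text
t 2.475 pos [0.4964 0.1622 0.1196] F [ 0.1 -0.6  0.1] w 0.6 ff 0.0
shift cm [-0.19 -0.25  2.67] turn [-0.19 -0.59  0.06] joints [ 0.16  0.67 -0.2   2.02 -0.96  0.72  2.4 ]
```

View pics/side1.png

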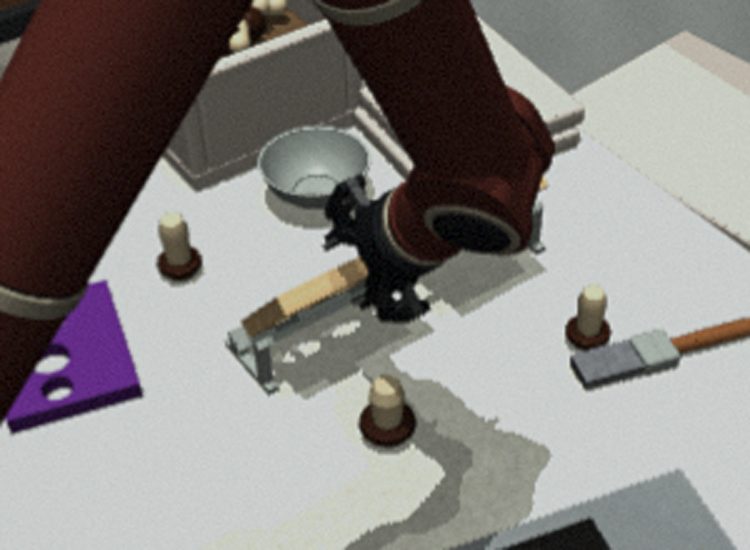

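The fingers straddle the board's upper edge at about (370,265) and stay clear of the mushroom at (388,410). I'll go the last 2.6 cm and close.

Call:
apply_moves --series '[-0.2, -0.2, 1.5, 0, -0.5, 0, 0.4, -0.2, -0.2, 2.6, 0, -0.5, 0, 0.4, -0.2, -0.2, 2.6, 0, -0.5, 0, 0.6, -0.2, -0.2, 2.6, 0, -0.5, 0, 0.8, -0.2, -0.2, 2.6, 0, -0.5, 0, 1]'

```text
clock: 3.15
position: [0.5009, 0.1751, 0.0997]
tcp_rot: [2.446, 0.004, 3.138]
force: [-0.1, 1.5, 5.7]
gripper_width: 0.226
finger_force: 59.0
```

Call:
apply_moves --series '[0, 0, 0, 0, 0, 0, 1, 0, 0, 0, 0, 0, 0, 1, 0, 0, 0, 0, 0, 0, 1, 0, 0, 0, 0, 0, 0, 1]'

```text
clock: 3.65
position: [0.5009, 0.1751, 0.0998]
tcp_rot: [2.446, 0.004, 3.138]
force: [-0.1, 1.7, 6.1]
gripper_width: 0.229
finger_force: 59.0
```

```bash
python3 -c "
from go import *
go([.498,.1774,.0974],RG)"
```

```text
t 3.65 pos [0.5009 0.1751 0.0998] F [-0.1  1.7  6.1] w 0.229 ff 59.0
shift cm [0.29 0.03 0.33] turn [-0.14  0.28 -0.  ] joints [ 0.15  0.71 -0.23  2.04 -1.02  0.66  2.45]
```

Call:
apply_moves --series '[0, 0.2, -1.5, 0, 0, 0, 1, 0, 0.5, -4, 0, 0, 0, 1, 0, 2, -7.5, 0, 0, 0, 1, 0, 4.5, -11, 0, 0, 0, 1, 0, 6.5, -14, 0, 0, 0, 1]'

```text
clock: 4.28
position: [0.5, 0.1316, 0.2481]
tcp_rot: [2.454, 0.002, 3.133]
force: [0.3, 0.1, -2.3]
gripper_width: 0.226
finger_force: 58.6
```

```bash
python3 -c "
from go import *
c=np.array([.4506,-.1433,0]); D=Ro.from_euler('z',YAW,degrees=True).as_matrix()
print(D)
off=D@np.array([.003,0,0])  # TCP is +3mm along duster x from board centre
go([.47,.02,.26],RV(-7));go(c+off+[0,0,.26],RV()); go(c+off+[0,0,.12],RV())"
```

```text
[[ 0.96944535  0.24530739  0.        ]
 [-0.24530739  0.96944535 -0.        ]
 [-0.          0.          1.        ]]
t 4.275 pos [0.5    0.1316 0.2481] F [ 0.3  0.1 -2.3] w 0.226 ff 58.6
shift cm [ 2.9  -7.88 -8.03] turn [39.37 -2.11  6.3 ] joints [ 0.16  0.46 -0.11  1.91 -0.8   0.99  2.15]
t 4.275 pos [0.5    0.1316 0.2481] F [ 0.3  0.1 -2.3] w 0.226 ff 58.6
shift cm [  4.42 -20.56 -18.45] turn [39.23 -4.59 13.22] joints [ 0.16  0.46 -0.11  1.91 -0.8   0.99  2.15]
t 4.275 pos [0.5    0.1316 0.2481] F [ 0.3  0.1 -2.3] w 0.226 ff 58.6
shift cm [  4.45 -29.45  -7.64] turn [39.23 -4.59 13.22] joints [ 0.16  0.46 -0.11  1.91 -0.8   0.99  2.15]
```

Call:
apply_moves --series '[0.6, -1.6, -2.5, 8, -0.5, 1.3, 1, 1.2, -3.2, -4.5, 16, -1, 2.6, 1, 1.8, -4.8, -6, 24, -1.5, 4, 1, 2.4, -6.4, -7.5, 32, -2, 5.2, 1, 2.9, -8, -9, 39.4, -2.1, 6.3, 1]'

```text
clock: 4.9
position: [0.4694, 0.0129, 0.266]
tcp_rot: [-3.14, -0.0, 3.019]
force: [-0.6, -0.1, -2.8]
gripper_width: 0.227
finger_force: 59.1
```

```bash
cat >> go.py <<'E'
c0=np.array([.4506,-.1433,0]); D=Ro.from_euler('z',YAW,degrees=True).as_matrix(); off=D@np.array([.003,0,0])
E
python3 -c "
from go import *
go(c0+off+[0,0,.25],RV())"
```

```text
t 4.9 pos [0.4694 0.0129 0.266 ] F [-0.6 -0.1 -2.8] w 0.227 ff 59.1
shift cm [ -0.34 -15.76   1.63] turn [-0.11  0.    7.18] joints [-0.21  0.3   0.18  1.88 -0.06  0.97  1.45]
```

Call:
apply_moves --series '[0, -4, 0.5, 0, 0, 2, 1, -0.1, -8, 1, 0, 0, 4, 1, -0.2, -12, 1.6, 0, 0, 6, 1, -0.3, -15.7, 1.6, 0, 0, 7.2, 1, -0.3, -15.7, 1.6, 0, 0, 7.2, 1]'

```text
clock: 5.52
position: [0.4526, -0.1461, 0.2489]
tcp_rot: [-3.141, -0.002, 2.887]
force: [-0.1, 0.6, -3.4]
gripper_width: 0.23
finger_force: 59.7
```

```bash
cat > look.py <<'E'
from go import *
im,d=shot('top'); C=cloud('top',d); hsv=cv2.cvtColor(im,cv2.COLOR_RGB2HSV)
save(im,sys.argv[1],4,(300,170,430,290))
E
python3 look.py top2
python3 - <<'E'
from go import *
go(c0+off+[0,0,.12],RV())
im,d=shot('side'); C=cloud('side',d); hsv=cv2.cvtColor(im,cv2.COLOR_RGB2HSV); save(im,'side2',2.2,(200,160,540,420))
m=(hsv[...,0]>8)&(hsv[...,0]<28)&(hsv[...,1]>70)&(hsv[...,2]>50)&(d>0)
P=C[m]; P=P[(np.linalg.norm(P[:,:2]-c0[:2],axis=1)<.13)]
Q=(P-c0)@D
print(len(P),np.percentile(Q,[1,10,50,90,99],axis=0))
E
```

```text
t 5.575 pos [ 0.4532 -0.1434  0.2487] F [-0.4  1.6 -2.7] w 0.226 ff 59.7
shift cm [-0.07 -0.08 12.87] turn [ 0.12 -0.13 -0.16] joints [ 0.07  0.33  0.27  1.89 -0.11  0.94  1.7 ]
3502 [[-0.07854837 -0.01258615  0.15910503]
 [-0.07121427 -0.01091378  0.17244277]
 [-0.01437805 -0.00925441  0.23293667]
 [ 0.0666217   0.00288514  0.28379298]
 [ 0.07913981  0.00864676  0.3123077 ]]
```

View pics/side2.png

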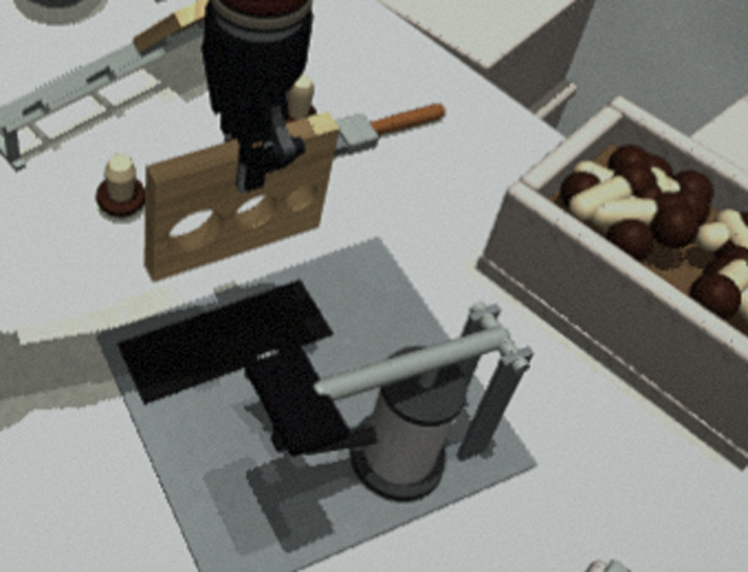

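The board hangs squarely above the mat, with its lower edge at about (155,275)–(320,230). Before lowering, I'll cross-check the mat from the side camera and the board's face normal.

Run:
```python
from go import *
im,d=load('side'); C=cloud('side',d); hsv=cv2.cvtColor(im,cv2.COLOR_RGB2HSV)
m=(hsv[...,0]>8)&(hsv[...,0]<28)&(hsv[...,1]>70)&(hsv[...,2]>50)&(d>0)
P=C[m]; P=P[(np.linalg.norm(P[:,:2]-c0[:2],axis=1)<.13)]; Q=(P-c0)@D; F=P[np.abs(Q[:,1]+.0095)<.004]
F=F[F[:,2]<.28]; n=np.linalg.svd(F-F.mean(0),full_matrices=False)[2][2]; n*=np.sign(n[1]); Qf=(F-c0)@D
print('face yaw',np.degrees(np.arctan2(-n[0],n[1])),'lean',np.degrees(np.arcsin(n[2])),'y',Qf[:,1].mean(),'zmin',np.percentile(Qf[:,2],[.2,1]))
cors={'side':[(147,403),(120,347),(300,282),(332,333)]}
px=np.array(cors['side'])/2.2+[200,160]
X=plane('side',px,.009); print('side mat corners in duster',((X-c0)@D).round(4).tolist())
im,d=load('top'); b=(im.max(2)<45).astype(np.uint8)
# base plate yaw from the initial-like grey mask
h=cv2.cvtColor(im,cv2.COLOR_RGB2GRAY)
z=cloud('top',d)
print('plate grey',h[250,315],'table',h[280,200], 'edge lines')
```

```text
face yaw -14.233072957313347 lean 0.7071020486409009 y -0.009666134309753821 zmin [0.1567177  0.15856838]
side mat corners in duster [[-0.0949, -0.0379, 0.009], [-0.0965, 0.0275, 0.009], [0.1004, 0.0294, 0.009], [0.1011, -0.0363, 0.009]]
plate grey 35 table 87 edge lines
```

Call:
apply_moves --series '[-0.1, -0.3, 4, 0, 0, 0, 1, -0.1, -0.3, 8, 0, 0, 0, 1, -0.1, -0.3, 11.5, 0, 0, 0, 1, -0.1, -0.3, 14, 0, 0, 0, 1, -0.1, -0.3, 14.3, 0, 0, 0, 1]'

```text
clock: 6.25
position: [0.4539, -0.1419, 0.1045]
tcp_rot: [3.137, -0.006, 2.899]
force: [0.2, 0.0, -2.3]
gripper_width: 0.227
finger_force: 59.5
```

Call:
apply_moves --series '[0, 0, 0.1, 0, 0, 0, 1, 0, 0, 0.2, 0, 0, 0, 1]'

```text
clock: 6.5
position: [0.456, -0.1433, 0.1049]
tcp_rot: [3.138, 0.001, 2.898]
force: [-0.2, -0.0, -2.4]
gripper_width: 0.226
finger_force: 59.5
```

```bash
python3 -c "
from go import *
go(c0+off+D@np.array([.001,-.0025,.100]),RV())"
```

```text
t 6.5 pos [ 0.456  -0.1433  0.1049] F [-0.2 -0.  -2.4] w 0.226 ff 59.5
shift cm [ 0.13 -0.39  0.49] turn [0.22 0.07 0.24] joints [ 0.13  0.55  0.2   2.06 -0.2   0.56  1.79]
```

Call:
apply_moves --series '[0.1, -0.2, 0.1, 0.2, 0, 0.2, 1, 0.1, -0.4, 0.2, 0.2, 0, 0.2, 1, 0.1, -0.4, 0.3, 0.2, 0, 0.2, 1, 0.1, -0.4, 0.3, 0.2, 0, 0.2, 1]'

```text
clock: 7.0
position: [0.4534, -0.1457, 0.103]
tcp_rot: [3.139, -0.0, 2.895]
force: [-4.6, 3.5, 14.3]
gripper_width: 0.225
finger_force: 62.2
```

Call:
apply_moves --series '[0, 0, 0.1, 0, 0, 0, 1, 0, 0, 0.2, 0, 0, 0, 1]'

```text
clock: 7.25
position: [0.4532, -0.1456, 0.1028]
tcp_rot: [3.138, -0.0, 2.895]
force: [-10.7, 7.0, 35.9]
gripper_width: 0.223
finger_force: 65.2
```

```bash
python3 -c "
from go import *
go(c0+off+D@np.array([.001,-.0025,.100]),RV())"
```

```text
t 7.25 pos [ 0.4532 -0.1456  0.1028] F [-10.7   7.   35.9] w 0.223 ff 65.2
shift cm [-0.09 -0.09  0.28] turn [ 0.2  -0.    0.07] joints [ 0.13  0.55  0.2   2.06 -0.2   0.55  1.8 ]
```

Call:
apply_moves --series '[0, 0, -0.15, 0, 0, 0, 1, 0, 0, -0.25, 0, 0, 0, 1, 0, 0, -0.25, 0, 0, 0, 1]'

```text
clock: 7.62
position: [0.4535, -0.1457, 0.1031]
tcp_rot: [3.139, -0.0, 2.895]
force: [-3.3, 3.7, 9.5]
gripper_width: 0.231
finger_force: 61.4
```

Call:
apply_moves --series '[0, 0, 0, 0, 0, 0, 0.76, 0, 0, 0, 0, 0, 0, 0.7, 0, 0, 0, 0, 0, 0, 0.6, 0, 0, 0, 0, 0, 0, 0.5, 0, 0, 0, 0, 0, 0, 0.5]'

```text
clock: 8.25
position: [0.4531, -0.1469, 0.1012]
tcp_rot: [3.141, -0.002, 2.894]
force: [0.4, -0.1, 0.3]
gripper_width: 0.5
finger_force: 0.0
```

```bash
cat > board.py <<'E'
from go import *
im,d=shot('side'); C=cloud('side',d); hsv=cv2.cvtColor(im,cv2.COLOR_RGB2HSV)
m=(hsv[...,0]>8)&(hsv[...,0]<28)&(hsv[...,1]>70)&(hsv[...,2]>40)&(d>0)
P=C[m]; P=P[(np.linalg.norm(P[:,:2]-c0[:2],axis=1)<.14)]; Q=(P-c0)@D
y0=np.median(Q[:,1]); F=P[np.abs(Q[:,1]-y0)<.005]; n=np.linalg.svd(F-F.mean(0),full_matrices=False)[2][2]; n*=np.sign(n[1])
print('yaw',np.degrees(np.arctan2(-n[0],n[1])),'lean',np.degrees(np.arcsin(n[2])),len(F),'\n',np.percentile(Q,[1,50,99],axis=0).round(4))
s=robot.state(); print(s['clock'],s['position'],s['force'],s['gripper_width'])
E
python3 board.py
```

```text
yaw -14.201800641080109 lean -0.14386977631870865 1974 
 [[-0.1064 -0.0466  0.0076]
 [-0.0165 -0.0112  0.0885]
 [ 0.0806  0.013   0.6334]]
8.3 [ 0.45308897 -0.14686763  0.10121748] [0.46948942 0.28614177 0.57317922] 0.4985245007319949
```

The board stands freely, upright and square. I'll retreat straight up and measure the pad.

Call:
apply_moves --series '[0, 0, -3, 0, 0, 0, 0.5, 0, 0, -6, 0, 0, 0, 0.5, 0, 0, -10, 0, 0, 0, 0.5, 0, 0, -15, 0, 0, 0, 0.8, 0, 0, -18, 0, 0, 0, 1]'

```text
clock: 8.93
position: [0.4539, -0.1473, 0.2837]
tcp_rot: [3.141, 0.002, 2.894]
force: [0.1, 1.2, 0.1]
gripper_width: 0.08
finger_force: 0.0
```

```bash
python3 board.py
python3 - <<'E'
from go import *
im,d=load('side'); C=cloud('side',d)
Q=(C-c0)@D; m=(im.max(2)<50)&(d>0)&(np.abs(Q[...,0]+.035)<.06)&(np.abs(Q[...,1]+.17)<.07)&(Q[...,2]>.187)&(Q[...,2]<.215)
q=Q[m]; print(len(q),np.percentile(q,[2,50,98],axis=0).round(4))
go(c0+D@np.array([-.033,-.17,.25]),RV())
E
```

```text
yaw -14.163711781828152 lean 0.2371047536365287 2353 
 [[-0.0773 -0.0406  0.0081]
 [-0.0024 -0.0119  0.0962]
 [ 0.0801  0.0067  0.6165]]
8.975 [ 0.45571219 -0.14800982  0.28693161] [ 0.77616114 -0.52546683  1.84208858] 0.006361425611707433
1313 [[-0.055  -0.2104  0.1936]
 [-0.0337 -0.1761  0.2001]
 [-0.009  -0.1346  0.2042]]
t 8.975 pos [ 0.4557 -0.148   0.2869] F [ 0.8 -0.5  1.8] w 0.006 ff 0.0
shift cm [  3.94 -16.67   3.65] turn [ 0.03  0.49 -0.  ] joints [ 0.05  0.29  0.28  1.83 -0.1   1.03  1.7 ]
```

Call:
apply_moves --series '[1, -4.2, 0, 0, 0, 0, 1, 2, -8.4, 0, 0, 0, 0, 1, 3, -12.6, 1, 0, 0, 0, 1, 3.9, -16.8, 3, 0, 0.4, 0, 1, 3.9, -16.8, 3.6, 0, 0.4, 0, 1]'

```text
clock: 9.6
position: [0.3713, -0.3032, 0.2442]
tcp_rot: [-3.141, -0.011, 2.886]
force: [-0.4, 0.8, 0.1]
gripper_width: -0.0
finger_force: 0.0
```

```bash
python3 -c "
from go import *
go(c0+D@np.array([-.035,-.172,.205]),RV())"
```

```text
t 9.6 pos [ 0.3713 -0.3032  0.2442] F [-0.4  0.8  0.1] w -0.0 ff 0.0
shift cm [-0.31  0.25  3.91] turn [-0.05 -0.64 -0.43] joints [ 0.38  0.35  0.35  1.88 -0.14  0.94  2.11]
```

Call:
apply_moves --series '[-0.2, 0.2, 3, 0, -0.4, 0, 1, -0.2, 0.2, 5.5, 0, -0.4, 0, 1, -0.2, 0.2, 8, 0, -0.4, 0, 1, -0.2, 0.2, 10.5, 0, -0.4, 0, 1, -0.2, 0.2, 12.5, 0, -0.4, 0, 1]'

```text
clock: 10.22
position: [0.3795, -0.2985, 0.1208]
tcp_rot: [-3.141, 0.005, 2.896]
force: [3.4, 0.1, 8.0]
gripper_width: -0.001
finger_force: 3.2
```

Call:
apply_moves --series '[0, 0, 0.5, 0, 0, 0, 1, 0, 0, 0.9, 0, 0, 0, 1, 0, 0, 0.9, 0, 0, 0, 1]'

```text
clock: 10.6
position: [0.379, -0.2985, 0.1126]
tcp_rot: [-3.141, 0.004, 2.896]
force: [1.8, 0.6, 7.1]
gripper_width: 0.003
finger_force: 3.2
```

```bash
python3 -c "
from go import *
go(c0+D@np.array([-.035,-.172,.105]),RV())"
```

```text
t 10.6 pos [ 0.379  -0.2985  0.1126] F [1.8 0.6 7.1] w 0.003 ff 3.2
shift cm [ 0.37 -0.4   0.76] turn [-0.01  0.25  0.14] joints [ 0.44  0.54  0.26  2.04 -0.25  0.58  2.2 ]
```

Call:
apply_moves --series '[0, 0, 0.3, 0, 0, 0, 1, 0, 0, 0.6, 0, 0, 0, 1, 0, 0, 0.6, 0, 0, 0, 1]'

```text
clock: 10.98
position: [0.379, -0.2988, 0.1069]
tcp_rot: [-3.141, 0.005, 2.896]
force: [2.4, -0.7, 8.0]
gripper_width: 0.004
finger_force: 3.3
```

Call:
apply_moves --series '[0, 0, 0.1, 0, 0, 0, 1, 0, 0, 0.1, 0, 0, 0, 1]'

```text
clock: 11.22
position: [0.3792, -0.2989, 0.1063]
tcp_rot: [-3.141, 0.006, 2.896]
force: [1.9, 0.7, 11.3]
gripper_width: -0.001
finger_force: 4.6
```

Call:
apply_moves --series '[0, 0, 0.1, 0, 0, 0, 1, 0, 0, 0.2, 0, 0, 0, 1, 0, 0, 0.2, 0, 0, 0, 1]'

```text
clock: 11.6
position: [0.3794, -0.299, 0.1056]
tcp_rot: [-3.141, 0.007, 2.896]
force: [0.5, 2.2, 20.5]
gripper_width: -0.001
finger_force: 9.6
```

That's the stop, at 20 N. Now I'll let the lever all the way up.

Call:
apply_moves --series '[0, 0, -2.5, 0, 0, 0, 1, 0, 0, -5, 0, 0, 0, 1, 0, 0, -7.5, 0, 0, 0, 1, 0, 0, -10, 0, 0, 0, 1, 0, 0, -12, 0, 0, 0, 1]'

```text
clock: 12.22
position: [0.3764, -0.2976, 0.2235]
tcp_rot: [3.141, -0.001, 2.896]
force: [0.5, -0.1, 0.2]
gripper_width: 0.002
finger_force: 0.0
```

Call:
apply_moves --series '[0, 0, 0, 0, 0, 0, 1, 0, 0, 0, 0, 0, 0, 1, 0, 0, 0, 0, 0, 0, 1]'

```text
clock: 12.6
position: [0.3754, -0.2979, 0.2212]
tcp_rot: [3.14, -0.004, 2.894]
force: [0.0, 0.9, 0.5]
gripper_width: 0.001
finger_force: 0.0
```

```bash
cat > pad.py <<'E'
from go import *
im,d=shot('side'); C=cloud('side',d); save(im,sys.argv[1],2.2,(200,160,540,420))
Q=(C-c0)@D; m=(im.max(2)<50)&(d>0)&(np.abs(Q[...,0]+.035)<.03)&(np.abs(Q[...,1]+.17)<.05)&(Q[...,2]>.08)&(Q[...,2]<.207)
q=Q[m]; print(len(q),np.percentile(q,[2,20,50,80,98],axis=0).round(4))
E
python3 pad.py padA; python3 board.py
```

```text
1048 [[-0.055  -0.2105  0.1931]
 [-0.0502 -0.2025  0.198 ]
 [-0.0387 -0.1843  0.2005]
 [-0.0223 -0.1611  0.2024]
 [-0.0095 -0.1361  0.2044]]
yaw -14.252535156524534 lean 0.18991332170964442 1575 
 [[-0.0773 -0.0145  0.0073]
 [-0.0253 -0.0119  0.075 ]
 [ 0.0388  0.0253  0.1396]]
12.7 [ 0.37554295 -0.29817638  0.2214539 ] [-0.41735055  1.27651412  0.07332015] 0.0023931677469133245
```

View pics/padA.png

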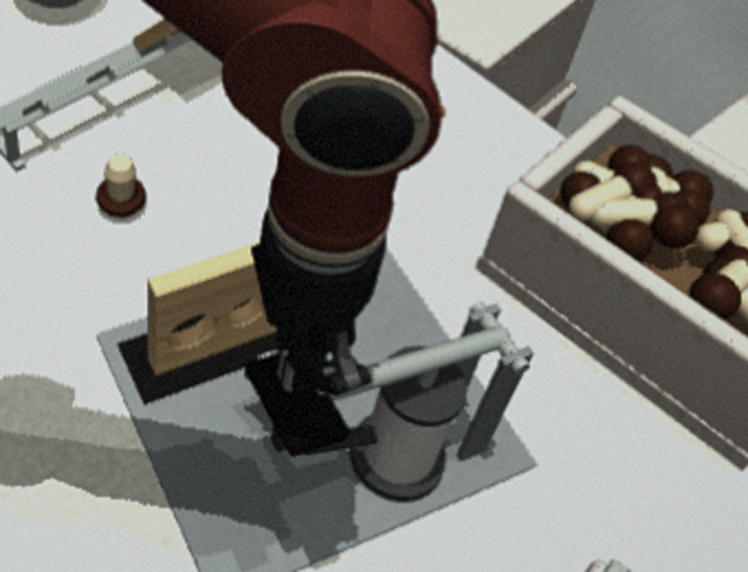

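The lever at (300,400) is fully up again and the board at (200,310) is still standing. Stroke 2.

Call:
apply_moves --series '[0, 0, 2.5, 0, 0, 0, 1, 0, 0, 5, 0, 0, 0, 1, 0, 0, 7.5, 0, 0, 0, 1, 0, 0, 9.8, 0, 0, 0, 1, 0, 0, 11.3, 0, 0, 0, 1]'

```text
clock: 13.32
position: [0.3786, -0.3001, 0.1096]
tcp_rot: [-3.14, 0.005, 2.894]
force: [2.2, -0.7, 8.5]
gripper_width: 0.001
finger_force: 3.4
```

Call:
apply_moves --series '[0, 0, 0.3, 0, 0, 0, 1, 0, 0, 0.6, 0, 0, 0, 1, 0, 0, 0.7, 0, 0, 0, 1, 0, 0, 0.7, 0, 0, 0, 1]'

```text
clock: 13.82
position: [0.3786, -0.3001, 0.1053]
tcp_rot: [-3.141, 0.006, 2.894]
force: [-0.6, 2.8, 21.2]
gripper_width: 0.0
finger_force: 10.3
```

Call:
apply_moves --series '[0, 0, -2.5, 0, 0, 0, 1, 0, 0, -5, 0, 0, 0, 1, 0, 0, -7.5, 0, 0, 0, 1, 0, 0, -10, 0, 0, 0, 1, 0, 0, -12, 0, 0, 0, 1]'

```text
clock: 14.45
position: [0.3759, -0.2987, 0.2231]
tcp_rot: [3.141, -0.001, 2.894]
force: [-0.0, 0.1, 0.5]
gripper_width: -0.003
finger_force: 0.0
```

Call:
apply_moves --series '[0, 0, 0, 0, 0, 0, 1, 0, 0, 0, 0, 0, 0, 1, 0, 0, 0, 0, 0, 0, 1, 0, 0, 0, 0, 0, 0, 1]'

```text
clock: 14.95
position: [0.3756, -0.2983, 0.2215]
tcp_rot: [3.141, -0.003, 2.894]
force: [0.4, 0.4, 1.1]
gripper_width: 0.002
finger_force: 0.0
```

Call:
apply_moves --series '[0, 0, 2.5, 0, 0, 0, 1, 0, 0, 5, 0, 0, 0, 1, 0, 0, 7.5, 0, 0, 0, 1, 0, 0, 9.8, 0, 0, 0, 1, 0, 0, 11.3, 0, 0, 0, 1]'

```text
clock: 15.58
position: [0.3787, -0.3001, 0.1097]
tcp_rot: [-3.14, 0.005, 2.894]
force: [2.7, -0.6, 7.1]
gripper_width: -0.003
finger_force: 3.4
```

Call:
apply_moves --series '[0, 0, 0.3, 0, 0, 0, 1, 0, 0, 0.6, 0, 0, 0, 1, 0, 0, 0.7, 0, 0, 0, 1, 0, 0, 0.7, 0, 0, 0, 1]'

```text
clock: 16.08
position: [0.3786, -0.3001, 0.1053]
tcp_rot: [-3.14, 0.006, 2.894]
force: [-0.3, 2.4, 20.5]
gripper_width: -0.002
finger_force: 10.1
```

Third stroke down. Now up and clear.

Call:
apply_moves --series '[0, 0, -2.5, 0, 0, 0, 1, 0, 0, -5, 0, 0, 0, 1, 0, 0, -7.5, 0, 0, 0, 1, 0, 0, -10, 0, 0, 0, 1, 0, 0, -13, 0, 0, 0, 1]'

```text
clock: 16.7
position: [0.3756, -0.2983, 0.2327]
tcp_rot: [3.141, -0.003, 2.894]
force: [-0.0, -0.3, -0.6]
gripper_width: -0.003
finger_force: 0.0
```

Call:
apply_moves --series '[0, 0, -3, 0, 0, 0, 1, 0, 0, -6, 0, 0, 0, 1, 0, 0, -6, 0, 0, 0, 1, 0, 0, -6, 0, 0, 0, 1, 0, 0, -6, 0, 0, 0, 1]'

```text
clock: 17.32
position: [0.3754, -0.298, 0.291]
tcp_rot: [3.14, -0.004, 2.894]
force: [-0.8, 0.1, -0.0]
gripper_width: -0.008
finger_force: 0.0
```

```bash
python3 pad.py padB; python3 board.py; python3 -c "
from h import *
im,d=shot('top');save(im,'top3',1.4)"
```

```text
1305 [[-0.0548 -0.2104  0.1938]
 [-0.0484 -0.1995  0.1977]
 [-0.0338 -0.1766  0.2001]
 [-0.0189 -0.1506  0.2021]
 [-0.009  -0.1349  0.2042]]
yaw -14.233424966126641 lean 0.1773135030640836 1921 
 [[-0.0772 -0.0145  0.0076]
 [-0.0151 -0.012   0.0774]
 [ 0.061   0.024   0.1392]]
17.425 [ 0.37556142 -0.29828937  0.29129052] [0.83648548 0.02834842 0.25412507] 0.001906789294640263
```

View pics/padB.png

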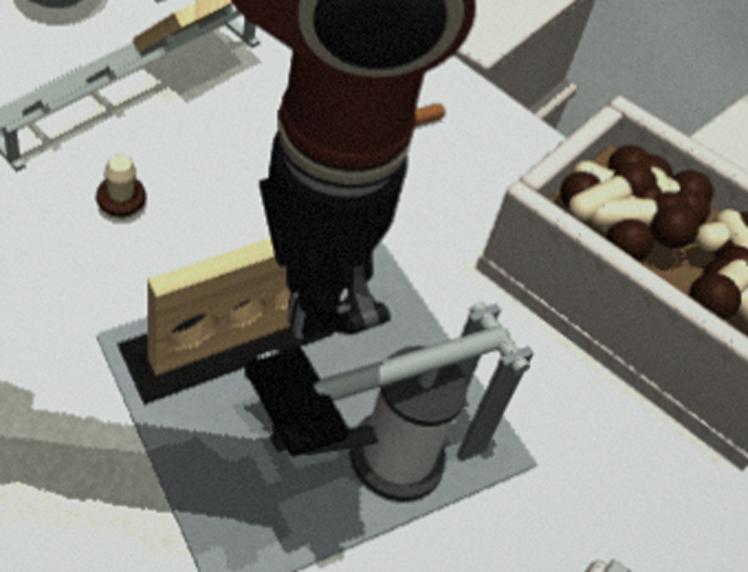

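View pics/top3.png

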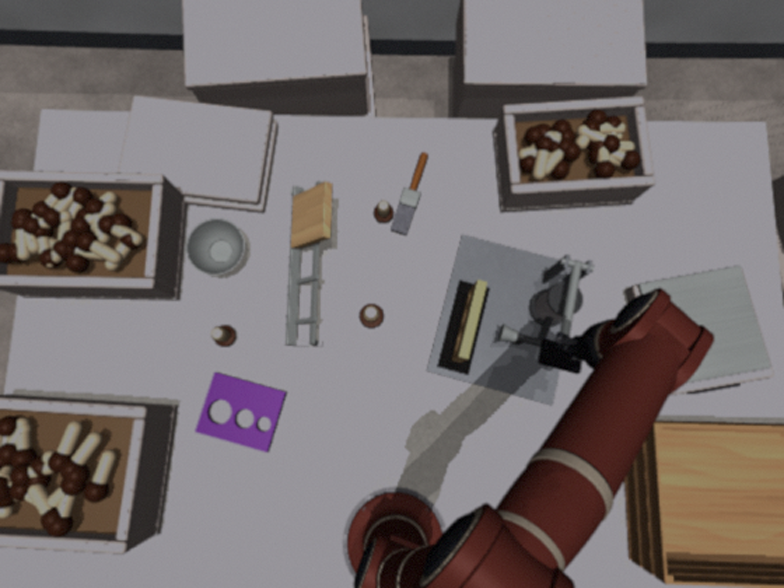

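The board stands square in the middle of the mat (top picture: 470,320), the lever is back at rest, and the rest of the scene looks unchanged. Handing in.

```bash
python3 -c "
from workcell import ticket
print(ticket.finish_job())"
```

```text
the job is handed in; nothing more can be done
None
```

The sizing board is standing upright on a long edge in the middle of the mat, square to the nozzle; the lever had three full strokes and is back up, nothing else looks moved, and the job was handed in at about 17.5 s (no verdict came back).

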